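# Sweep the stones off the sorting tray's deck into its trough

### The job

With your fingertips, sweep the three flat stones across the deck of the white sorting tray and over its edge, so that all three lie flat on the floor of the sunken trough along the tray's far side. Only push them: do not lift any stone. Leave the snail shell where it lies among them, and do not disturb the bottle, the dish or the forceps.

Things in the scene. Friction and masses are not known exactly. Their poses are not given: they have to be found in the camera images.
- tray: White plastic sorting tray, fixed, 240 (x -115 to 125) by 300 (y) by 34 mm. Origin: on the desk. Its x points from the robot's side to the trough, z up. Inside the 6 mm thick rim (y -144 to 144 mm): flat deck, x -109 to 53 mm, 22 mm above the desk, the rim 12 mm higher; then the sunken trough, see trough.
- trough (a point): Centre of the trough's floor, 86 mm from the tray's origin along the tray's x. The trough runs along the tray's whole far side, 66 mm wide (tray x 53 to 119 mm) and 288 mm long, axes as the tray's. Its floor is 12 mm above the desk, a sheer step 10 mm down from the deck, with no lip between. A stone pushed over the step tips in; one left leaning on the step needs a further push.
- stone1_center (a point): Centre of a flat round grey river stone, 32 mm across and 15 mm thick, at the start lying flat on the tray's deck (this point is half-way up, 7.5 mm above its underside). Loose, 21 to 42 g; it slides when pushed.
- stone2_center (a point): Centre of a flat round grey river stone, 34 mm across and 14 mm thick, at the start lying flat on the tray's deck (this point is half-way up, 7 mm above its underside). Loose, 21 to 42 g; it slides when pushed.
- stone3_center (a point): Centre of a flat round grey river stone, 36 mm across and 15 mm thick, at the start lying flat on the tray's deck (this point is half-way up, 7.5 mm above its underside). Loose, 21 to 42 g; it slides when pushed.
- shell_center (a point): Middle of a grey pond-snail shell, 46 mm long, 23 mm wide, 24 mm high, tapering to a point along its own x (point 27 mm, blunt end 20 mm from here); 11 mm above the deck it lies on. Loose, light; leave it. Stones and shell start side by side along the tray's y in any order, centres 54 mm or more apart in y, 48 mm or more from the trough's edge and 64 mm or more from the near rim.
- bottle: White capped plastic bottle standing on the desk, 64 mm across and 170 mm high, beyond the tray's -y end. Origin: centre of its underside. Leave alone.
- dish: Open shallow glass dish on the desk, 90 mm across, 16 mm high, beyond the tray's +y end. Origin: centre of its underside. Leave alone.
- forceps: Steel forceps lying on the desk along the robot's side of the tray, 125 mm long (along their x), about 12 mm wide and 8 mm high. Origin: near their middle, on the desk. Leave alone.

How it is judged:
At the end, for the whole second after the job is handed in: Each stone's centre is over the trough (tray x 60 to 119 mm, within its ends) and lower than 23 mm above the desk, so it lies flat in the trough and not across its edge, at rest (under 20 mm/s); the shell is within 10 mm, and bottle, dish and forceps within 15 mm, of where they started (x of stone1_center in the frame of tray between 0.06 and 0.119 m and y of stone1_center in the frame of tray between -0.144 and 0.144 m and z of each of stone1_center, stone2_center, stone3_center in the frame of tray below 0.023 m and linear speed of each of stone1, stone2, stone3 below 0.02 m/s and x of stone2_center in the frame of tray between 0.06 and 0.119 m and y of stone2_center in the frame of tray between -0.144 and 0.144 m and x of stone3_center in the frame of tray between 0.06 and 0.119 m and y of stone3_center in the frame of tray between -0.144 and 0.144 m and distance of shell_center from where it was at the start of the episode below 0.01 m and distance of each of bottle, dish, forceps from where it was at the start of the episode below 0.015 m); the robot touches nothing.
It fails at once if a stone is lifted: its centre more than 45 mm above the desk (16 mm above where it lay) (z of any of stone1_center, stone2_center, stone3_center in the frame of tray above 0.045 m).
It fails at once if the shell is moved more than 10 mm (distance of shell_center from where it was at the start of the episode above 0.01 m).
It fails at once if the bottle, dish or forceps is moved more than 15 mm (distance of any of bottle, dish, forceps from where it was at the start of the episode above 0.015 m).
It also fails if it takes over 48 s, if anything falls off the work surface, if the arm or the gripper's body presses on something with over 40 N, if the wrist force passes 120 N, or if a joint passes its speed limit or range.

### The arm

A 6-joint arm with a two-finger parallel gripper is mounted at the origin on the work surface. World frame = base frame: x ahead of the robot, y to its left, z up, the work surface at z = 0. Lengths are in m, angles in rad, forces in N, time in s.
With the tool pointing down it reaches from about 0.375 to 0.9 m from the base axis. Payload 3.1 kg.
Tool frame: the origin (TCP) lies at the very end of the fingers, on their centre line; the grasp point (between the pads) lies 19 mm behind it (hold_point_z is the distance from the TCP to the grasp point, in m); z points along the fingers, x is the direction in which the jaws open and shut, and the axes are right-handed (so a half turn about z gives the same grasp; the last joint's range is limited). The gripper opens to 87 mm and grips with 3 to 60 N. Pads are 19 mm wide; open, the fingers measure 117 mm over their backs; the gripper's body (75 mm by 190 mm) begins 51 mm behind the grasp point.
Start: joints at [-1.478, 0.527, 1.433, -0, 1.181, -0.178], TCP at [0.167, -0.602, 0.195] pointing down, gripper open.
Joint ranges: [-3.08, 3.08], [-0.75, 2.2], [0.22, 2.44], [-1.43, 4.57], [0, 2.65], [-2.85, 2.85]. Speed limits (rad/s): [2.79, 2.79, 3.14, 3.14, 3.14, 3.14].

### API

Orientations are given as a unit quaternion [x, y, z, w].
In Python, from rig import * gives the robot as it stands.
- The arm moves only by the tool carry_out, never from a script. Its argument "deltas" is a list of rows, each a list of 7 numbers: the closure, from -1 (fully open) to 1 (shut), then the shift along the tool's x, y, z in units of 25 mm (1.0 is 25 mm), then the turn, a rotation vector about the tool's x, y, z in degrees. In form: [[jaw, x, y, z, rx, ry, rz], ...]. A call has 1 to 8 rows; each row is the pose to reach, as a shift and turn from the pose commanded when the call began, along the tool's axes at that moment; what a row does not reach only later rows make up. A row lasts 1/10 s, in which the tool goes at most 50 mm and 8.59 degrees, less where a joint would pass 70% of its speed; a pose out of reach is approached as far as the arm can. A call with a gripper value outside its range is refused whole. The fingers move at their own pace and stop on an object; "force" is the grip in N (left out, the last holds). Time passes only in rows, so rows that repeat a pose let the fingers close. It gives the time, the measured TCP pose, the force and the opening at its end, in the units of the state.
- get_obs(): the state, without advancing time (a new reading comes with each control period).
- camera(name): name is "side" or "top" or "wrist"; returns (picture, depth): 420x560x3 uint8, red, green, blue; 420x560 float32, m along the optical axis (not along the pixel's ray), 0 where there is no reading.
- camera_info(name): a dict with "mtx" (3x3 intrinsics, pixels), "dist_coeffs" ([k1, k2, p1, p2, k3] as OpenCV has them; the pictures are not rectified), "origin" and "rotation" of the camera in the world. Camera axes: x right, y down, z forward; pixel columns grow to the right and rows downward; lengths in m; the calibration is good to about 2 mm. A picture is of the moment at which its call begins: read the wrist's pose just before it. camera_info takes no time and is no camera call; for the wrist camera it gives the pose at the moment of the call.
- hand_in(): hands the job in, once; it reports no verdict.
Trained networks look in the newest picture that a camera, given by its name, has taken for a name from the list of things; names that differ only in an ending like _2 or _b are one class to them, and where a whole thing is asked for, a point or a joint stands for the part that bears it (a point fixed in the world has none). Each returns a list of dicts, best first, with "score" (0 to 1); they miss things now and then, are a little off and sometimes report something else, mostly with a low value. They report only what shows in the picture. A call takes as long as a camera call.
- spot_in(camera, target): "pixel" ([row, column] in pixels, amid what is visible of it).
The state is a dict: "time": time; "q": joint angles; "joint_velocities": joint speeds; "joint_torque": joint torques, N m; "position": TCP position; "tool_rot": TCP orientation; "ft_force": force on the tool from outside, world axes, zero at the start; "moment": the same for the moment, N m; "grip_width": finger opening in m.
Only numpy, scipy, OpenCV 4.12 (cv2) and the standard library are available. Lean on these libraries where they do the work, as an engineer would, in place of code of your own. Each camera call takes 0.05 s, during which the arm holds its last target.

## Working session

There is one attempt and no reset: what is moved stays moved. The work goes in short steps, Python scripts to look and compute and a tool call to move; the robot and the scene stay as the last step left them, time stands still between calls to the robot, and variables do not carry over. Pictures are saved under pics/ and viewed, and the job is handed in when it is done.

Besides the shell and the picture viewer there is one more tool, called by a JSON object that holds its "method" and its "body". carry_out: Moves the arm, as the interface text tells. Its arguments: {"type":"object","properties":{"deltas":{"type":"array"},"force":{"type":"number"}},"required":["deltas"]}

```bash
ls; mkdir -p pics
python3 - <<'E'
from rig import *
import cv2
o=get_obs();print(o)
for n in ["top","side"]:
    p,d=camera(n);cv2.imwrite(f"pics/{n}0.png",p[:,:,::-1]);i=camera_info(n);print(n,i)
    for t in ["stone1_center","stone2_center","stone3_center","shell_center","tray","bottle","dish","forceps","trough"]:
        print(t,[(r["pixel"],round(r["score"],2)) for r in spot_in(n,t)][:5]) if n=="top" else 0
print(get_obs()["time"])
E
```

```text
pics
{'time': 0.0, 'q': array([-1.47851527e+00,  5.28434103e-01,  1.43391278e+00, -2.51039989e-05,
        1.18139617e+00, -1.78486918e-01]), 'joint_velocities': array([-0.0006524 ,  0.00076873, -0.00116456, -0.00070292, -0.00037033,
        0.00093005]), 'joint_torque': array([ 9.57114789e-04, -4.40029299e+01, -1.76596963e+01,  6.32543396e-02,
        5.80909266e-02, -1.62031561e-04]), 'position': array([ 0.16712376, -0.60141416,  0.19428807]), 'tool_rot': array([ 7.96077650e-01, -6.05193538e-01, -7.35368592e-04, -7.84489214e-04]), 'ft_force': array([-0.33764671,  0.29782824, -0.02946586]), 'moment': array([0.00732118, 0.00108761, 0.01758215]), 'grip_width': 0.08710798621025019}
top {'mtx': array([[473.32345748,   0.        , 285.35060549],
       [  0.        , 473.32345748, 208.21539199],
       [  0.        ,   0.        ,   1.        ]]), 'dist_coeffs': array([-0.06871872,  0.        ,  0.        ,  0.        ,  0.        ]), 'origin': array([0.43968763, 0.01570265, 0.9176287 ]), 'rotation': array([ 0.7125738 , -0.69899307,  0.04790853, -0.03677016])}
stone1_center [([221.9, 334.4], 0.78), ([207.0, 287.0], 0.68)]
stone2_center [([222.5, 297.2], 0.81)]
stone3_center [([204.1, 235.2], 0.58)]
shell_center [([215.7, 271.9], 0.58)]
tray [([204.5, 288.0], 0.98)]
bottle [([219.6, 413.3], 0.82)]
dish [([205.0, 159.0], 0.66)]
forceps [([306.4, 269.8], 0.77), ([219.7, 414.2], 0.18)]
trough [([207.3, 288.7], 0.86), ([202.9, 231.8], 0.31)]
side {'mtx': array([[528.50358944,   0.        , 283.69564406],
       [  0.        , 528.50358944, 214.50924413],
       [  0.        ,   0.        ,   1.        ]]), 'dist_coeffs': array([-0.10861224,  0.        ,  0.        ,  0.        ,  0.        ]), 'origin': array([0.22163675, 0.69785204, 0.80480284]), 'rotation': array([-0.20789082,  0.89800183, -0.37800609,  0.08651893])}
0.55
```

View pics/top0.png

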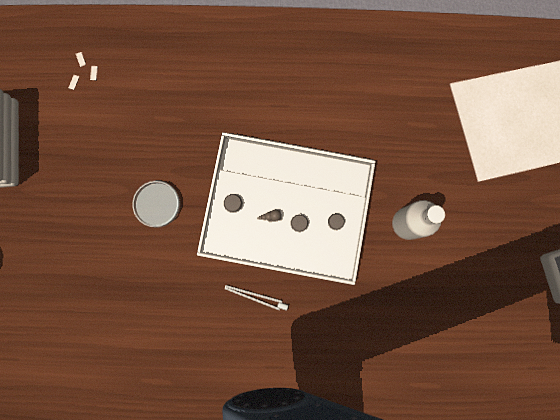

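View pics/side0.png

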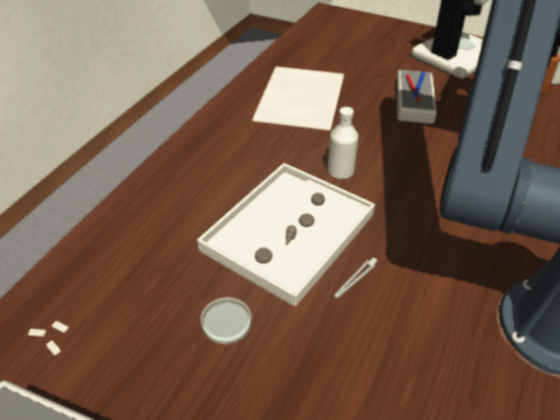

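The top view shows stones at (col,row) about (233,203), (300,222) and (336,221). The shell is at (270,215). The tray corners are near (223,134), (375,160), (355,283) and (198,256). The spotted pixels agree with this.

```bash
cat > h.py <<'E'
from rig import *
import cv2, numpy as np
from scipy.spatial.transform import Rotation as R
def ray(i,px):
    u=cv2.undistortPoints(np.array(px,float).reshape(-1,1,2),i["mtx"],i["dist_coeffs"]).reshape(-1,2)
    M=R.from_quat(i["rotation"]).as_matrix() if np.size(i["rotation"])==4 else i["rotation"]
    return np.c_[u,np.ones(len(u))]@M.T
def atz(i,px,z):
    r=ray(i,px); o=np.array(i["origin"]); return o+r*((z-o[2])/r[:,2])[:,None]
def world(i,px,d):
    return np.array(i["origin"])+ray(i,px)*np.array(d)[:,None]
E
python3 - <<'E'
from h import *
p,d=camera("top");i=camera_info("top")
g=cv2.cvtColor(p,cv2.COLOR_RGB2HSV)
m=((g[...,1]<60)&(g[...,2]>150)).astype(np.uint8)
n,l,s,c=cv2.connectedComponentsWithStats(m)
print(s[np.argsort(-s[:,4])[:6]])
k=l[205+25,250]; mm=(l==k).astype(np.uint8)
cn=max(cv2.findContours(mm,cv2.RETR_EXTERNAL,cv2.CHAIN_APPROX_NONE)[0],key=cv2.contourArea)
hull=cv2.convexHull(cn)
W=atz(i,hull.reshape(-1,2),0.034)
r=cv2.minAreaRect((W[:,:2]*1000).astype(np.float32)); print("rect",r)
b=cv2.boxPoints(r);print(b)
# depth check
for px in [(250,235),(300,160),(233,203),(300,222),(336,221)]:
    print(px, world(i,[px],[d[px[1],px[0]]]).round(4))
dark=((g[...,2]<130)).astype(np.uint8); roi=np.zeros_like(dark); roi[180:245,215:352]=1
n,l,s,c=cv2.connectedComponentsWithStats(dark*roi)
for q in range(1,n):
    if s[q,4]>60: print(s[q],c[q],atz(i,[c[q]],0.033).round(4))
E
```

```text
[[     0      0    560    420 204200]
 [   197    133    178    152  18004]
 [   450     61    110    120   9814]
 [   133    181     45     46   1541]
 [   394    202     51     35   1022]
 [   225    285     63     25    324]]
rect ((548.680908203125, -0.164947509765625), (298.98553466796875, 239.3721466064453), 80.52458953857422)
[[ 406.01767  -127.914856]
 [ 642.12384  -167.32132 ]
 [ 691.3441    127.58496 ]
 [ 455.23798   166.99142 ]]
(250, 235) [[0.4953 0.0685 0.0223]]
(300, 160) [[ 0.6443 -0.0245  0.012 ]]
(233, 203) [[0.5539 0.1012 0.0356]]
(300, 222) [[ 0.5207 -0.0252  0.0344]]
(336, 221) [[ 0.5237 -0.0925  0.037 ]]
[224 194  20  18 214] [233.21495327 201.98598131] [[0.5562 0.1011 0.033 ]]
[259 209  24  12 174] [272.5862069  215.10344828] [[0.5328 0.0265 0.033 ]]
[328 213  17  17 194] [336.16494845 220.8556701 ] [[ 0.5243 -0.0933  0.033 ]]
[291 214  18  18 191] [299.51308901 222.07853403] [[ 0.5207 -0.0243  0.033 ]]
```

```bash
cat >> h.py <<'E'
a=np.deg2rad(-9.475); XD=np.array([np.cos(a),np.sin(a)]); YD=np.array([-np.sin(a),np.cos(a)])
O=np.array([0.54868,-0.00016])-0.005*XD
def tray(w): w=np.atleast_2d(w)[:,:2]-O; return np.c_[w@XD,w@YD]
def untray(x,y,z): return np.r_[O+x*XD+y*YD,z]
def delta(x,y,z,yaw=-9.475):
    "tray target -> shift in tool units and turn, from measured pose"
    o=get_obs(); r=R.from_quat(o["tool_rot"])
    t=R.from_euler('z',yaw,degrees=True)*R.from_euler('x',180,degrees=True)
    return (r.inv().apply(untray(x,y,z)-o["position"])/0.025).round(3),(r.inv()*t).as_rotvec(degrees=True).round(2)
def state():
    o=get_obs(); print("t",round(o["time"],2),"tray",tray(o["position"]).round(4),"z",round(o["position"][2],4),"F",o["ft_force"].round(1),"w",round(o["grip_width"],4))
E
python3 - <<'E'
from h import *
p,d=camera("top");i=camera_info("top")
for n,w in dict(A=(.5562,.1011),shell=(.5328,.0265),B=(.5207,-.0243),C=(.5243,-.0933)).items(): print(n,tray(w).round(4))
print("bottle",tray(atz(i,[(436,213)],.17)))
print(delta(-0.1,-0.09,0.25))
# side cross-check
i=camera_info("side");p,d=camera("side")
for t in ["stone1_center","shell_center"]:
  for r in spot_in("side",t): print(t,r["score"],r["pixel"],tray(atz(i,[r["pixel"][::-1]],.033)).round(4))
for px in [(263,255),(306,219),(318,198)]: print(tray(atz(i,[px],.033)).round(4))
cv2.imwrite("pics/z.png",cv2.resize(camera("top")[0][170:250,200:360,::-1],None,fx=5,fy=5))
E
```

```text
A [[-0.0043  0.1011]]
shell [[-0.0151  0.0237]]
B [[-0.0186 -0.0284]]
C [[-0.0037 -0.0959]]
bottle [[ 0.02272122 -0.23800272]]
(array([-17.633, -15.818,  -2.191]), array([ 1.000e-02, -0.000e+00, -6.501e+01]))
stone1_center 0.72 [202.5, 317.3] [[-0.0125 -0.0803]]
shell_center 0.65 [232.5, 289.8] [[-0.0156  0.0266]]
[[-0.0079  0.1062]]
[[-0.0207 -0.0246]]
[[-0.006  -0.0931]]
```

View pics/z.png

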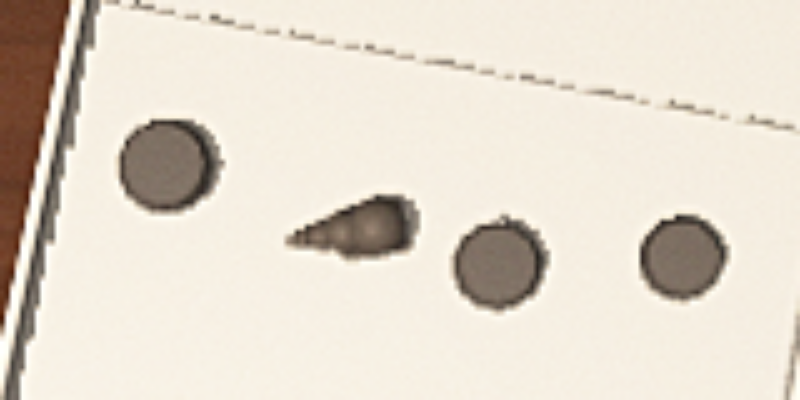

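{"method": "carry_out", "body": {"deltas": [[1,-2.2,-2,-1,0,0,-8],[1,-4.4,-4,-2.2,0,0,-16],[1,-6.6,-5.9,-2.2,0,0,-24],[1,-8.8,-7.9,-2.2,0,0,-32],[1,-11,-9.9,-2.2,0,0,-40],[1,-13.2,-11.9,-2.2,0,0,-48],[1,-15.4,-13.8,-2.2,0,0,-56],[1,-17.6,-15.8,-2.2,0,0,-65]], "force": 20}}

```text
time: 1.65
position: [0.3427, -0.2485, 0.2478]
tool_rot: [0.997, -0.084, 0.001, 0.0]
ft_force: [2.2, -0.9, -0.2]
grip_width: 0.0309
```

Run:
```python
from h import *
state(); print(delta(-0.048,-0.0955,0.06))
```

```text
t 1.65 tray [[-0.1572 -0.2788]] z 0.2478 F [ 2.2 -0.9 -0.2] w 0.0309
(array([ 4.347, -7.346,  7.511]), array([ 0.04, -0.06, -0.11]))
```

{"method": "carry_out", "body": {"deltas": [[1,2,-2,0,0,0,0],[1,3,-4,0,0,0,0],[1,4.2,-5.7,0,0,0,0],[1,4.2,-7.3,1,0,0,0],[1,4.2,-7.35,3,0,0,0],[1,4.2,-7.35,5,0,0,0],[1,4.2,-7.35,7,0,0,0],[1,4.2,-7.35,7,0,0,0]]}}

```text
time: 2.45
position: [0.4735, -0.0852, 0.0681]
tool_rot: [0.996, -0.086, -0.005, -0.002]
ft_force: [-1.2, -0.7, -0.2]
grip_width: 0.0002
```

Run:
```python
from h import *
state(); print(delta(-0.05,-0.0955,0.06))
for n in ["side","wrist"]:
    cv2.imwrite(f"pics/{n}1.png",camera(n)[0][:,:,::-1])
print(camera_info("wrist"))
```

```text
t 2.45 tray [[-0.0552 -0.0963]] z 0.0681 F [-1.2 -0.7 -0.2] w 0.0002
(array([ 0.21 , -0.032,  0.322]), array([-0.14,  0.59, -0.37]))
{'mtx': array([[336.30993515,   0.        , 284.2534946 ],
       [  0.        , 336.30993515, 203.95348712],
       [  0.        ,   0.        ,   1.        ]]), 'dist_coeffs': array([-0.05056503,  0.        ,  0.        ,  0.        ,  0.        ]), 'origin': array([ 0.48970846, -0.02126697,  0.2613964 ]), 'rotation': array([ 0.98877022, -0.08564774, -0.01259071,  0.12181703])}
```

View pics/side1.png

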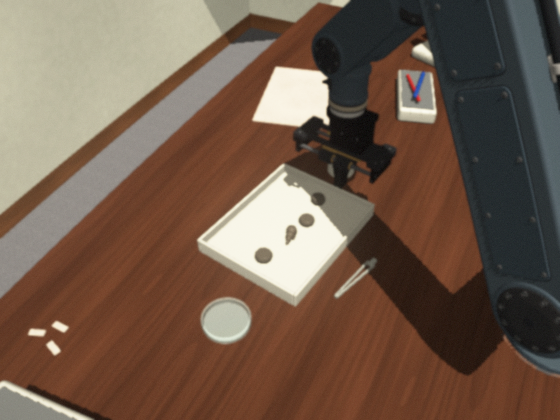

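View pics/wrist1.png

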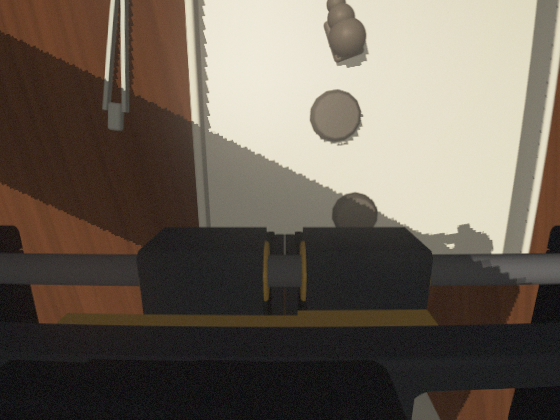

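Run:
```python
from h import *
i=camera_info("wrist")
print(tray(atz(i,[(355,213),(335,116),(346,38)],.036)).round(4))
w=np.array([get_obs()["position"],untray(-.0037,-.0955,.036)])
M=R.from_quat(i["rotation"]).as_matrix(); c=(w-i["origin"])@M
print(cv2.projectPoints(c,np.zeros(3),np.zeros(3),i["mtx"],i["dist_coeffs"])[0].round(1))
```

```text
[[-0.0018 -0.0938]
 [-0.0176 -0.0282]
 [-0.0118  0.0192]]
[[[282.2 235.3]]

 [[352.2 215.3]]]
```

Run:
```python
from h import *
state(); print(delta(-0.05,-0.095,0.026)); print(delta(-0.05,-0.095,0.026,yaw=-9.475))
```

```text
t 2.55 tray [[-0.0522 -0.0974]] z 0.0713 F [-0.8 -1.1  0.3] w 0.0007
(array([ 0.095, -0.096,  1.813]), array([-0.05,  0.22, -0.42]))
(array([ 0.095, -0.096,  1.813]), array([-0.05,  0.22, -0.42]))
```

{"method": "carry_out", "body": {"deltas": [[1,0,-0.1,0.9,0,0,0],[1,0,-0.1,1.8,0,0,0],[1,0,-0.1,1.8,0,0,0],[1,0.4,-0.1,1.8,0,0,0],[1,0.8,-0.1,1.8,0,0,0],[1,1.1,-0.1,1.8,0,0,0],[1,1.4,-0.1,1.8,0,0,0],[1,1.4,-0.1,1.8,0,0,0]]}}

```text
time: 3.35
position: [0.5143, -0.0915, 0.028]
tool_rot: [0.996, -0.086, 0.002, 0.0]
ft_force: [-0.1, 0.4, 0.9]
grip_width: 0.0005
```

Run:
```python
from h import *
for n in ["wrist"]:
    cv2.imwrite(f"pics/{n}2.png",camera(n)[0][:,:,::-1])
state(); print(delta(0.05,-0.095,0.026))
cv2.imwrite("pics/top2.png",camera("top")[0][:,:,::-1])
```

```text
t 3.4 tray [[-0.0153 -0.0954]] z 0.0277 F [ 0.7 -0.5  0.2] w 0.0004
(array([ 2.613, -0.036,  0.069]), array([ 0.02, -0.06, -0.4 ]))
```

View pics/wrist2.png

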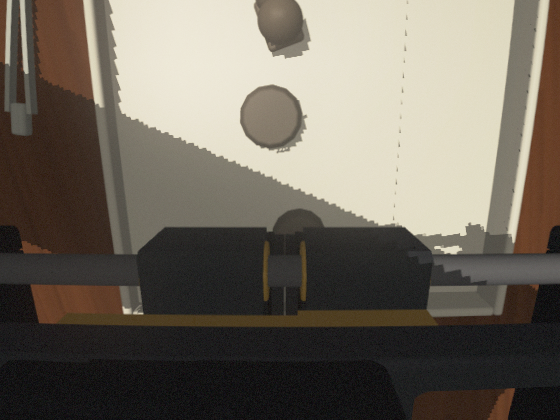

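View pics/top2.png

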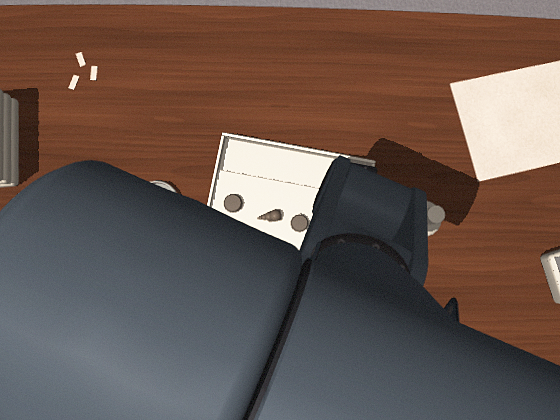

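Run:
```python
from h import *
i=camera_info("wrist")
print(tray(atz(i,[(299,236)],.036)).round(4))
for x in (-.004,0.016):
  c=(untray(x,-.0955,.036)[None]-i["origin"])@R.from_quat(i["rotation"]).as_matrix()
  print(cv2.projectPoints(c,np.zeros(3),np.zeros(3),i["mtx"],i["dist_coeffs"])[0].round(1))
```

```text
[[-0.0066 -0.0927]]
[[[303.6 240.5]]]
[[[338.5 240.3]]]
```

Run:
```python
from h import *
p,d=camera("wrist"); i=camera_info("wrist"); state()
print(tray(atz(i,[(271,116),(299,220)],.036)).round(4), world(i,[(299,220),(271,116)],[d[220,299],d[116,271]]).round(4))
q=p[150:300,200:400,::-1].astype(float)*2.5
cv2.imwrite("pics/w3.png",cv2.resize(np.clip(q,0,255).astype(np.uint8),None,fx=4,fy=4))
p,d=camera("side")
cv2.imwrite("pics/s3.png",cv2.resize(p[100:250,230:430,::-1],None,fx=4,fy=4))
```

```text
t 3.5 tray [[-0.0168 -0.0952]] z 0.0273 F [-0.9 -0.  -0.8] w 0.0002
[[-0.022  -0.0262]
 [-0.0072 -0.0831]] [[ 0.523  -0.0798  0.037 ]
 [ 0.5178 -0.0216  0.0367]]
```

View pics/w3.png

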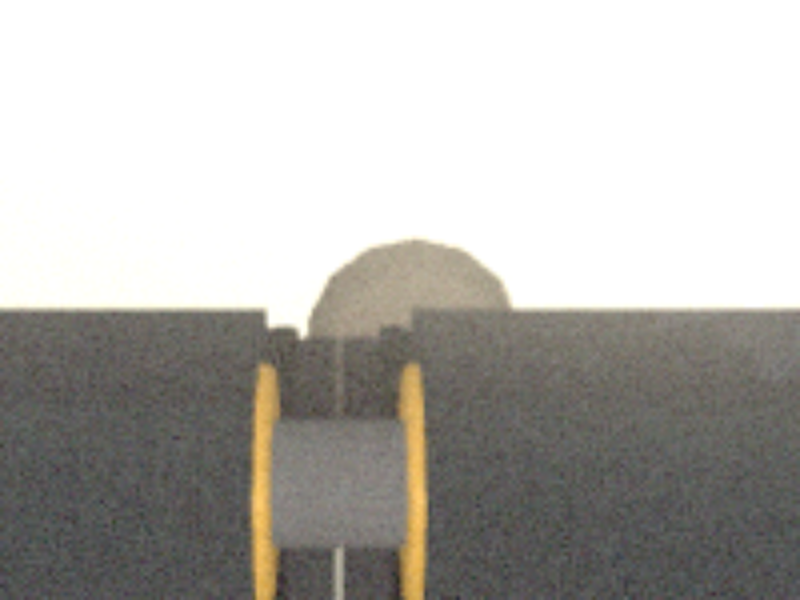

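View pics/s3.png

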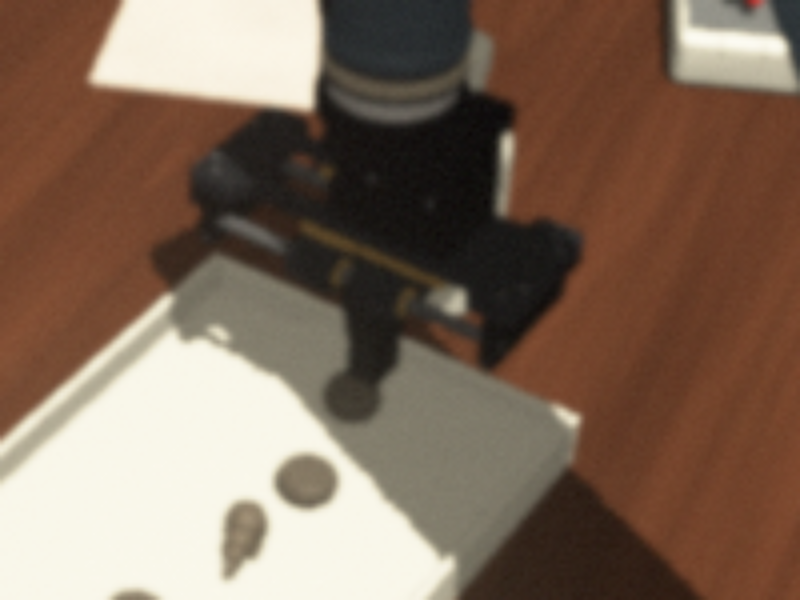

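{"method": "carry_out", "body": {"deltas": [[1,0.2,0,0,0,0,0],[1,0.4,0,0,0,0,0],[1,0.6,0,0,0,0,0],[1,0.8,0,0,0,0,0],[1,0.8,0,0,0,0,0]]}}

```text
time: 4.05
position: [0.533, -0.0946, 0.0274]
tool_rot: [0.996, -0.086, 0.001, 0.0]
ft_force: [0.1, 0.0, -0.1]
grip_width: 0.0006
```

Run:
```python
from h import *
p,d=camera("wrist"); i=camera_info("wrist"); state()
q=p[0:300,100:500,::-1].astype(float)*2
cv2.imwrite("pics/w4.png",cv2.resize(np.clip(q,0,255).astype(np.uint8),None,fx=2,fy=2))
p,d=camera("side")
cv2.imwrite("pics/s4.png",cv2.resize(p[100:250,230:430,::-1],None,fx=4,fy=4))
c=(untray(-.0186,-.0284,.036)[None]-i["origin"])@R.from_quat(i["rotation"]).as_matrix()
print(cv2.projectPoints(c,np.zeros(3),np.zeros(3),i["mtx"],i["dist_coeffs"])[0].round(1))
```

```text
t 4.1 tray [[ 0.0043 -0.0956]] z 0.0273 F [ 0.8  0.3 -0.3] w 0.0006
[[[237.3 119.9]]]
```

View pics/w4.png

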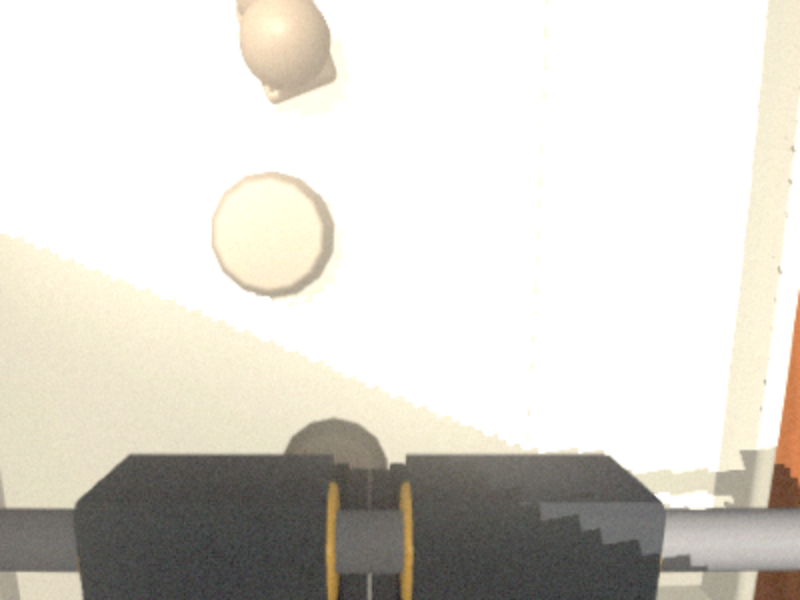

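View pics/s4.png

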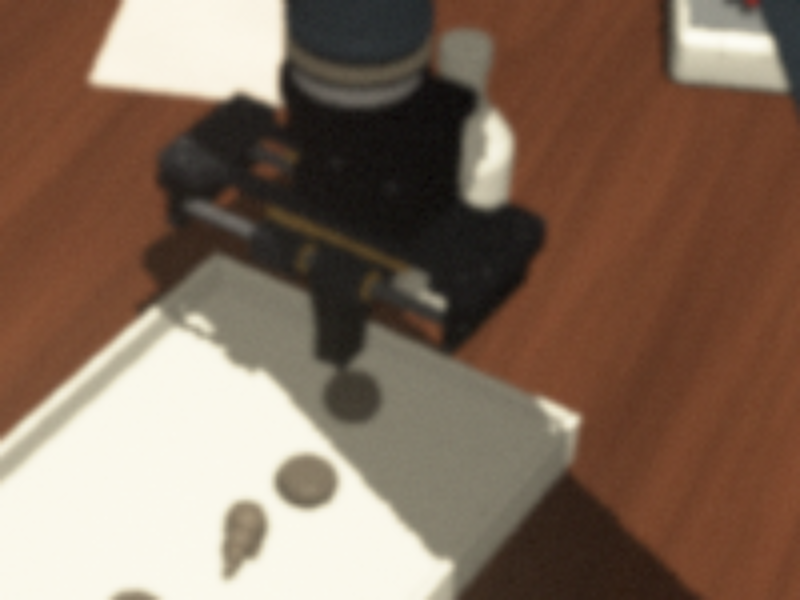

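Run:
```python
from h import *
i=camera_info("side"); p,d=camera("side"); o=get_obs()
print(o["position"],o["q"])
for px in [(314,190),(318,199)]:
  for z in (0.02,.03,.04,.05,.06): print(px,z,tray(atz(i,[px],z)).round(4))
for x,y in [(314,186),(314,189),(318,199),(310,150)]:
  w=world(i,[(x,y)],[d[y,x]]); print((x,y),tray(w).round(4),w[0,2].round(4))
c=(o["position"][None]-i["origin"])@R.from_quat(i["rotation"]).as_matrix()
print("tcp px",cv2.projectPoints(c,np.zeros(3),np.zeros(3),i["mtx"],i["dist_coeffs"])[0].round(1))
```

```text
[ 0.53146699 -0.09404676  0.0272423 ] [-3.82270736e-01  6.72104246e-01  1.77693965e+00 -2.94065583e-05
  6.93173784e-01 -2.09708071e-01]
(314, 190) 0.02 [[ 0.0228 -0.1224]]
(314, 190) 0.03 [[ 0.017  -0.1127]]
(314, 190) 0.04 [[ 0.0112 -0.1031]]
(314, 190) 0.05 [[ 0.0053 -0.0934]]
(314, 190) 0.06 [[-0.0005 -0.0838]]
(318, 199) 0.02 [[-0.0006 -0.1027]]
(318, 199) 0.03 [[-0.0061 -0.0933]]
(318, 199) 0.04 [[-0.0116 -0.0839]]
(318, 199) 0.05 [[-0.0171 -0.0745]]
(318, 199) 0.06 [[-0.0226 -0.0651]]
(314, 186) [[ 0.0009 -0.0851]] 0.0696
(314, 189) [[-0.0006 -0.0833]] 0.0632
(318, 199) [[-0.0098 -0.0869]] 0.0368
(310, 150) [[ 0.0055 -0.0701]] 0.1719
tcp px [[[314.8 197.6]]]
```

Run:
```python
from h import *
i=camera_info("side"); p,d=camera("side")
q=np.clip(p[165:210,290:350,::-1].astype(float)*2.2,0,255).astype(np.uint8)
cv2.imwrite("pics/s5.png",cv2.resize(q,None,fx=12,fy=12,interpolation=cv2.INTER_NEAREST))
for y in range(168,206,2):
  print(y,[ (x,int(1000*world(i,[(x,y)],[d[y,x]])[0,2])) for x in range(306,326,3)])
p,d=camera("wrist");i=camera_info("wrist")
for y in range(214,250,4):
  print(y,[ (x,int(1000*world(i,[(x,y)],[d[y,x]])[0,2])) for x in range(262,312,4)])
```

```text
168 [(306, -1), (309, 138), (312, 143), (315, 143), (318, 148), (321, 146), (324, 143)]
170 [(306, -1), (309, 132), (312, 134), (315, 141), (318, 144), (321, 142), (324, 143)]
172 [(306, -4), (309, 130), (312, 133), (315, 133), (318, 139), (321, 139), (324, 140)]
174 [(306, 36), (309, 96), (312, 100), (315, 130), (318, 134), (321, 137), (324, 135)]
176 [(306, 28), (309, 93), (312, 92), (315, 96), (318, 127), (321, 94), (324, 804)]
178 [(306, 23), (309, 89), (312, 86), (315, 93), (318, 99), (321, 86), (324, 0)]
180 [(306, 17), (309, 79), (312, 81), (315, 88), (318, 88), (321, 77), (324, 1)]
182 [(306, 22), (309, 76), (312, 78), (315, 81), (318, 79), (321, 68), (324, 35)]
184 [(306, 22), (309, 70), (312, 71), (315, 78), (318, 71), (321, 62), (324, 32)]
186 [(306, 21), (309, 63), (312, 65), (315, 72), (318, 68), (321, 54), (324, 22)]
188 [(306, 21), (309, 60), (312, 62), (315, 67), (318, 60), (321, 20), (324, 25)]
190 [(306, 20), (309, 52), (312, 59), (315, 64), (318, 21), (321, 22), (324, 21)]
192 [(306, 22), (309, 21), (312, 22), (315, 56), (318, 37), (321, 21), (324, 20)]
194 [(306, 
[... 1135 characters left out ...]
 (282, 37), (286, 37), (290, 37), (294, 34), (298, 21), (302, 22), (306, 133), (310, 133)]
234 [(262, 136), (266, 132), (270, 60), (274, 59), (278, 55), (282, 55), (286, 56), (290, 55), (294, 56), (298, 59), (302, 60), (306, 136), (310, 136)]
238 [(262, 138), (266, 132), (270, 65), (274, 65), (278, 61), (282, 61), (286, 59), (290, 62), (294, 61), (298, 65), (302, 67), (306, 138), (310, 138)]
242 [(262, 142), (266, 138), (270, 72), (274, 66), (278, 66), (282, 67), (286, 66), (290, 66), (294, 66), (298, 71), (302, 138), (306, 141), (310, 142)]
246 [(262, 145), (266, 140), (270, 76), (274, 72), (278, 72), (282, 71), (286, 72), (290, 73), (294, 72), (298, 76), (302, 140), (306, 144), (310, 144)]
```

View pics/s5.png

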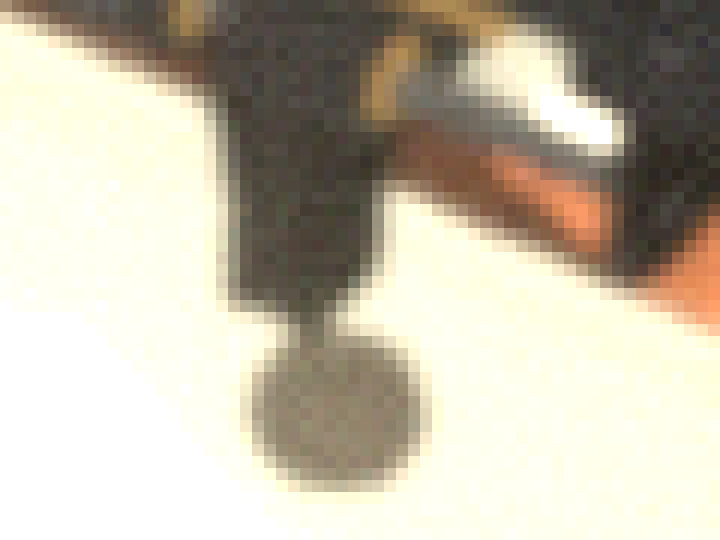

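The finger passed over the stone and no force was felt. In both depth pictures the closed fingers end at about z=0.05, while the reported TCP is at 0.027. I'll back off behind the stone, lower in steps and check the real tip height.

{"method": "carry_out", "body": {"deltas": [[1,-0.7,0,-0.2,0,0,0],[1,-1.4,0,-0.2,0,0,0],[1,-2,0,-0.2,0,0,0],[1,-2.4,0,0,0,0,0],[1,-2.4,0,0.3,0,0,0],[1,-2.4,0,0.6,0,0,0],[1,-2.4,0,0.6,0,0,0]]}}

```text
time: 5.0
position: [0.473, -0.084, 0.0114]
tool_rot: [0.996, -0.086, -0.0, -0.0]
ft_force: [-0.2, -0.1, -0.3]
grip_width: 0.0005
```

Run:
```python
from h import *
state()
i=camera_info("side"); p,d=camera("side")
q=np.clip(p[150:220,290:370,::-1].astype(float)*2.2,0,255).astype(np.uint8)
cv2.imwrite("pics/s6.png",cv2.resize(q,None,fx=8,fy=8,interpolation=cv2.INTER_NEAREST))
for y in range(170,206,2):
  w=[(x,world(i,[(x,y)],[d[y,x]])) for x in range(315,345,3)]
  print(y,[(x,int(1000*v[0,2]))+tuple((1000*tray(v)[0]).astype(int)) for x,v in w if v[0,2]>.03])
```

```text
t 5.0 tray [[-0.0559 -0.0951]] z 0.0114 F [-0.2 -0.1 -0.3] w 0.0005
170 [(321, 134, np.int64(-22), np.int64(-69)), (324, 135, np.int64(-27), np.int64(-72)), (327, 141, np.int64(-36), np.int64(-69)), (330, 145, np.int64(-43), np.int64(-69)), (333, 149, np.int64(-50), np.int64(-68)), (336, 151, np.int64(-56), np.int64(-69)), (339, 156, np.int64(-63), np.int64(-67)), (342, 157, np.int64(-69), np.int64(-69))]
172 [(315, 124, np.int64(-9), np.int64(-68)), (321, 131, np.int64(-24), np.int64(-67)), (324, 132, np.int64(-29), np.int64(-70)), (327, 132, np.int64(-34), np.int64(-73)), (330, 136, np.int64(-41), np.int64(-73)), (333, 143, np.int64(-49), np.int64(-69)), (336, 144, np.int64(-55), np.int64(-71)), (339, 804, np.int64(-432), np.int64(634)), (342, 152, np.int64(-69), np.int64(-69))]
174 [(315, 124, np.int64(-13), np.int64(-62)), (318, 132, np.int64(-22), np.int64(-58)), (321, 133, np.int64(-28), np.int64(-60)), (324, 131, np.int64(-31), np.int64(-66)), (327, 131, np.int64(-36), np.int64(-69)), (330, 133, np.int64(-43), np.int64(-70)), (333, 135, np.int64(-48), np.int64(-72)), (336, 142
[... 3886 characters left out ...]
3, np.int64(-14), np.int64(-91)), (333, 57, np.int64(-48), np.int64(-83)), (336, 58, np.int64(-53), np.int64(-85)), (339, 64, np.int64(-61), np.int64(-83)), (342, 54, np.int64(-62), np.int64(-96))]
202 [(315, 32, np.int64(-7), np.int64(-78)), (318, 31, np.int64(-12), np.int64(-83)), (321, 32, np.int64(-17), np.int64(-87)), (327, 804, np.int64(-432), np.int64(634)), (333, 51, np.int64(-48), np.int64(-83)), (336, 53, np.int64(-54), np.int64(-85)), (339, 58, np.int64(-61), np.int64(-84)), (342, 53, np.int64(-64), np.int64(-93))]
204 [(333, 46, np.int64(-49), np.int64(-83)), (336, 46, np.int64(-54), np.int64(-86)), (339, 51, np.int64(-61), np.int64(-85)), (342, 46, np.int64(-64), np.int64(-93))]
```

View pics/s6.png

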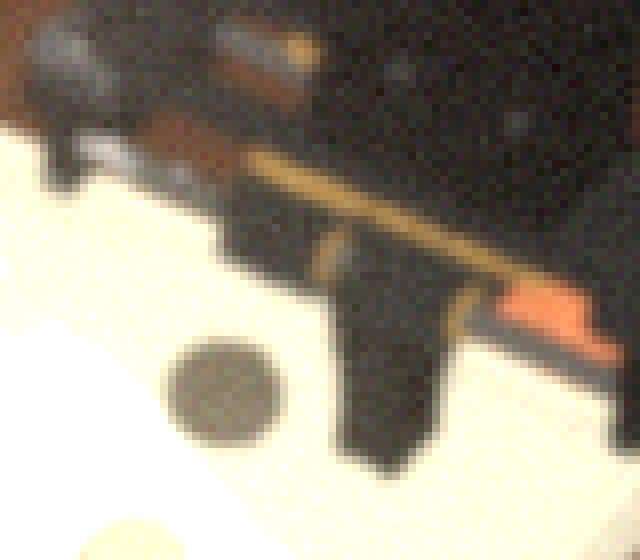

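{"method": "carry_out", "body": {"deltas": [[1,0,0,0.2,0,0,0],[1,0,0,0.4,0,0,0],[1,0,0,0.4,0,0,0],[1,0.4,0,0.4,0,0,0],[1,0.8,0,0.4,0,0,0],[1,1.1,0,0.4,0,0,0],[1,1.4,0,0.4,0,0,0],[1,1.4,0,0.4,0,0,0]]}}

```text
time: 5.85
position: [0.5091, -0.0905, 0.0026]
tool_rot: [0.996, -0.086, 0.001, 0.0]
ft_force: [0.7, -0.4, -0.4]
grip_width: 0.0003
```

Run:
```python
from h import *
state();print(delta(0.06,-0.095,0.001))
i=camera_info("side"); p,d=camera("side")
q=np.clip(p[150:220,290:370,::-1].astype(float)*2.2,0,255).astype(np.uint8)
cv2.imwrite("pics/s7.png",cv2.resize(q,None,fx=8,fy=8,interpolation=cv2.INTER_NEAREST))
```

```text
t 5.85 tray [[-0.0191 -0.0956]] z 0.0026 F [ 0.7 -0.4 -0.4] w 0.0003
(array([ 3.164, -0.047,  0.072]), array([ 0.03, -0.16, -0.4 ]))
```

View pics/s7.png

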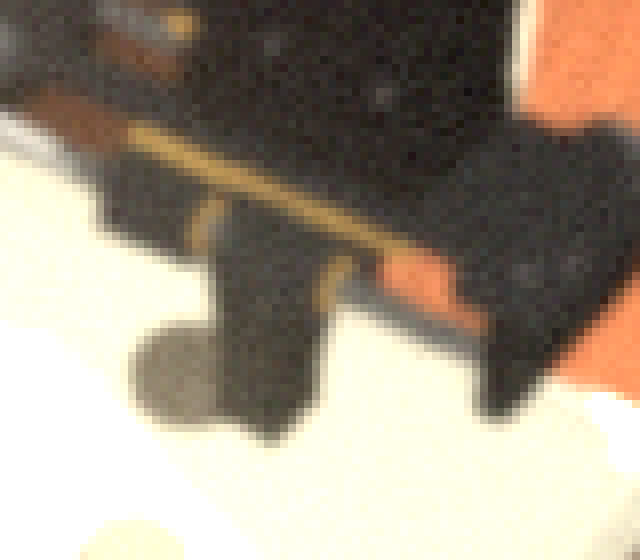

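{"method": "carry_out", "body": {"deltas": [[1,0.3,0,0.07,0,0,0],[1,0.7,0,0.07,0,0,0],[1,1.1,0,0.07,0,0,0],[1,1.5,0,0.07,0,0,0],[1,1.8,0,0.07,0,0,0],[1,2.1,-0.02,0.07,0,0,0],[1,2.4,-0.02,0.07,0,0,0]]}}

```text
time: 6.6
position: [0.5668, -0.0997, 0.0005]
tool_rot: [0.996, -0.086, -0.0, -0.0]
ft_force: [0.2, -0.6, 0.4]
grip_width: 0.0004
```

Run:
```python
from h import *
state()
p,d=camera("side")
q=np.clip(p[140:220,270:370,::-1].astype(float)*1.8,0,255).astype(np.uint8)
cv2.imwrite("pics/s8.png",cv2.resize(q,None,fx=7,fy=7,interpolation=cv2.INTER_NEAREST))
p,d=camera("wrist")
q=p[100:300,180:480,::-1].astype(float)*2
cv2.imwrite("pics/w8.png",cv2.resize(np.clip(q,0,255).astype(np.uint8),None,fx=2,fy=2))
```

```text
t 6.6 tray [[ 0.0392 -0.0952]] z 0.0005 F [ 0.2 -0.6  0.4] w 0.0004
```

View pics/s8.png

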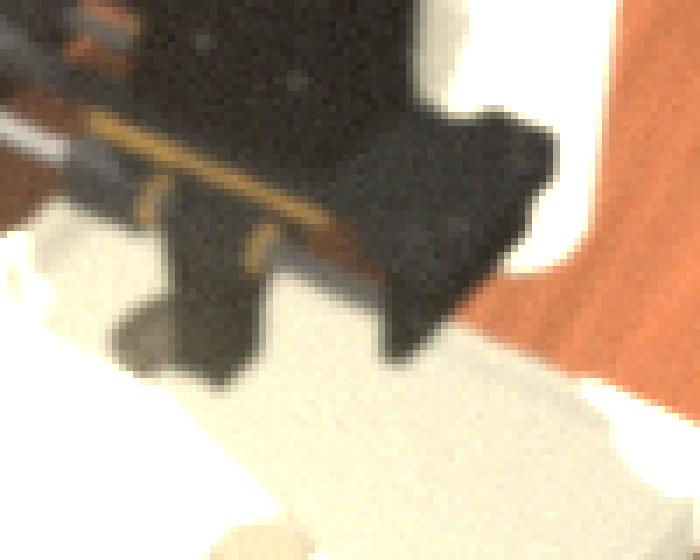

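View pics/w8.png

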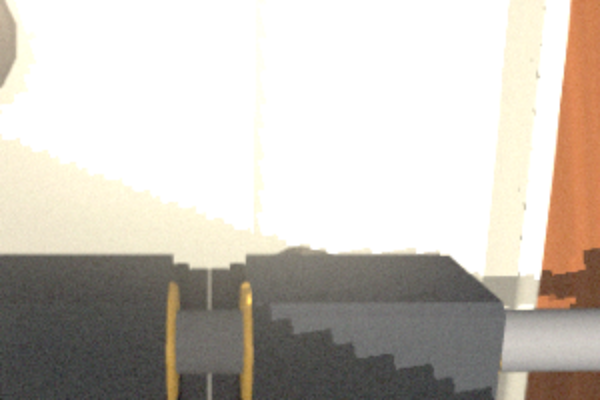

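{"method": "carry_out", "body": {"deltas": [[1,0.3,0,0,0,0,0],[1,0.6,0,0,0,0,0],[1,0.85,0,0,0,0,0],[1,0.85,0,0,0,0,0]]}}

```text
time: 7.1
position: [0.5888, -0.1038, 0.0008]
tool_rot: [0.996, -0.086, 0.001, 0.0]
ft_force: [0.2, 0.2, -0.8]
grip_width: 0.0004
```

Run:
```python
from h import *
state()
p,d=camera("side")
q=np.clip(p[140:220,270:370,::-1].astype(float)*1.8,0,255).astype(np.uint8)
cv2.imwrite("pics/s9.png",cv2.resize(q,None,fx=7,fy=7,interpolation=cv2.INTER_NEAREST))
```

```text
t 7.1 tray [[ 0.0617 -0.0957]] z 0.0008 F [ 0.2  0.2 -0.8] w 0.0004
```

View pics/s9.png

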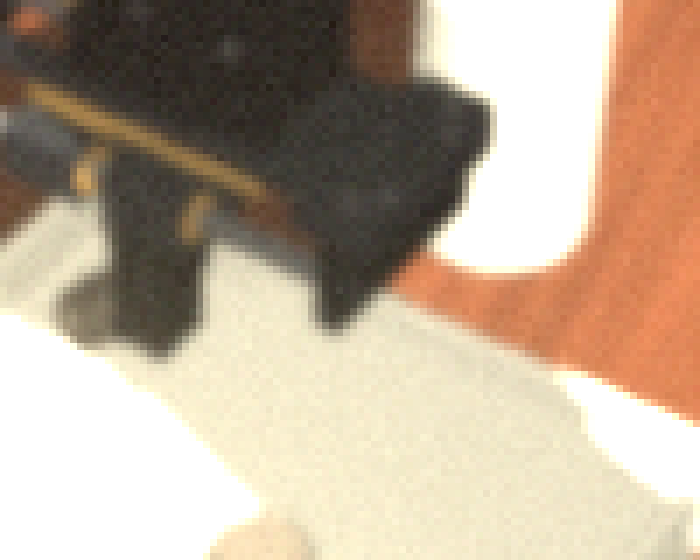

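{"method": "carry_out", "body": {"deltas": [[1,-0.5,0,0,0,0,0],[1,-0.6,0,-1,0,0,0],[1,-1.5,-0.5,-2,0,0,0],[1,-3,-1.3,-2,0,0,0],[1,-4,-2.2,-2,0,0,0],[1,-5,-2.7,-2,0,0,0],[1,-5,-2.7,-2,0,0,0]]}}

```text
time: 7.85
position: [0.47, -0.0125, 0.0505]
tool_rot: [0.996, -0.085, -0.004, -0.001]
ft_force: [-1.2, -0.0, 0.1]
grip_width: 0.0007
```

Run:
```python
from h import *
p,d=camera("wrist");i=camera_info("wrist");state();print(delta(-0.063,-0.0275,0.001))
cv2.imwrite("pics/w10.png",p[:,:,::-1])
p,d=camera("side");cv2.imwrite("pics/s10.png",cv2.resize(p[130:280,190:390,::-1],None,fx=4,fy=4))
```

```text
t 7.9 tray [[-0.0668 -0.0261]] z 0.0507 F [ 0.7 -0.5 -0.2] w 0.0007
(array([0.158, 0.055, 1.989]), array([-0.01,  0.14, -0.32]))
```

View pics/w10.png

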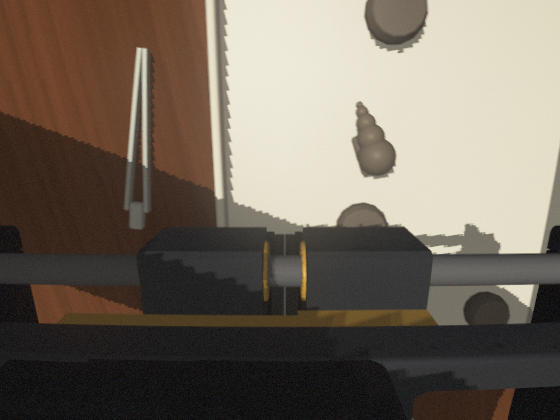

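View pics/s10.png

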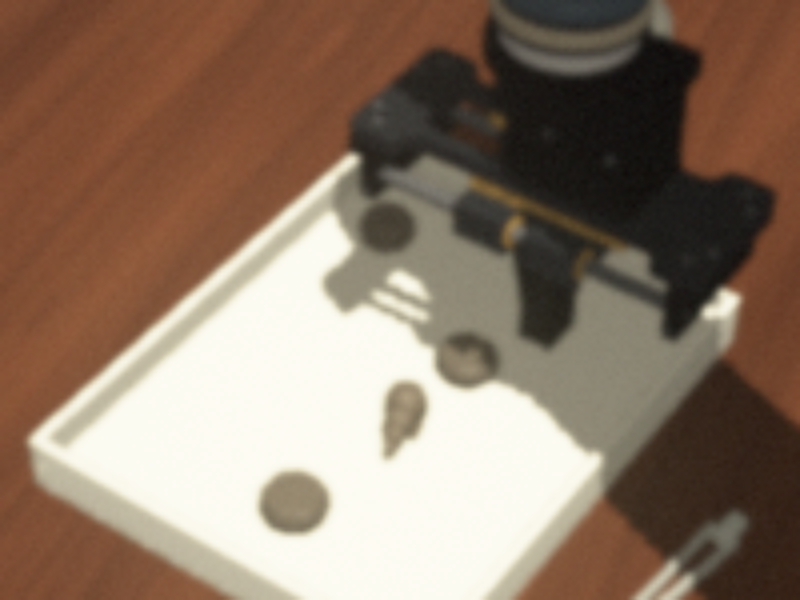

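{"method": "carry_out", "body": {"deltas": [[1,0.1,0.05,1,0,0,0],[1,0.1,0.05,1.8,0,0,0],[1,0.1,0.05,1.97,0,0,0],[1,0.5,0.05,1.97,0,0,0],[1,0.9,0.05,1.97,0,0,0],[1,1.2,0.05,1.97,0,0,0],[1,1.5,0.05,1.97,0,0,0],[1,1.8,0.05,1.97,0,0,0]]}}

```text
time: 8.75
position: [0.5206, -0.0245, 0.0019]
tool_rot: [0.996, -0.086, 0.0, 0.0]
ft_force: [-1.4, 0.2, 1.9]
grip_width: 0.0004
```

Run:
```python
from h import *
p,d=camera("wrist");i=camera_info("wrist");state();print(delta(0.062,-0.0275,0.001))
cv2.imwrite("pics/w11.png",np.clip(p[:300,:,::-1]*1.8,0,255).astype(np.uint8))
```

```text
t 8.8 tray [[-0.0168 -0.0287]] z 0.002 F [ 1.4 -0.2  1. ] w 0.0006
(array([ 3.151, -0.072,  0.05 ]), array([ 0.01, -0.19, -0.42]))
```

View pics/w11.png

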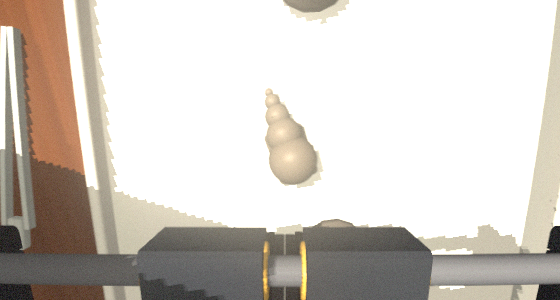

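{"method": "carry_out", "body": {"deltas": [[1,0.4,-0.03,0.04,0,0,0],[1,0.8,-0.05,0.04,0,0,0],[1,1.2,-0.05,0.04,0,0,0],[1,1.6,-0.05,0.04,0,0,0],[1,2,-0.05,0.04,0,0,0],[1,2.3,-0.05,0.04,0,0,0],[1,2.6,-0.05,0.04,0,0,0],[1,2.9,-0.05,0.04,0,0,0]]}}

```text
time: 9.6
position: [0.5919, -0.0356, 0.0003]
tool_rot: [0.996, -0.086, -0.0, -0.0]
ft_force: [-1.5, 0.1, 0.4]
grip_width: 0.0004
```

{"method": "carry_out", "body": {"deltas": [[1,0.25,0,0,0,0,0],[1,0.25,0,0,0,0,0]]}}

```text
time: 9.8
position: [0.5989, -0.037, 0.0004]
tool_rot: [0.996, -0.086, 0.001, 0.0]
ft_force: [-0.2, -0.4, 0.4]
grip_width: 0.0002
```

Run:
```python
from h import *
state()
p,d=camera("side");cv2.imwrite("pics/s12.png",cv2.resize(p[130:280,190:390,::-1],None,fx=4,fy=4))
```

```text
t 9.8 tray [[ 0.0606 -0.028 ]] z 0.0004 F [-0.2 -0.4  0.4] w 0.0002
```

View pics/s12.png

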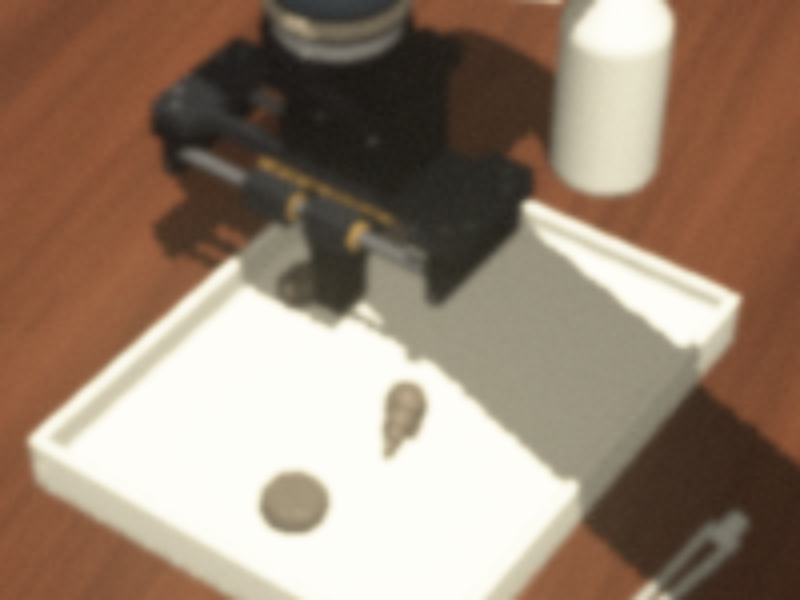

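{"method": "carry_out", "body": {"deltas": [[1,-0.5,0,0,0,0,0],[1,-0.6,0,-1,0,0,0],[1,-1.5,-0.5,-2.4,0,0,0],[1,-3,-1.5,-2.4,0,0,0],[1,-4,-3,-2.4,0,0,0],[1,-4.6,-4.4,-2.4,0,0,0],[1,-4.6,-5.2,-2.4,0,0,0],[1,-4.6,-5.2,-2.4,0,0,0]]}}

```text
time: 10.65
position: [0.506, 0.1136, 0.0606]
tool_rot: [0.996, -0.084, 0.0, -0.0]
ft_force: [0.9, -0.8, 0.8]
grip_width: 0.0003
```

Run:
```python
from h import *
state()
p,d=camera("wrist");i=camera_info("wrist");state();print(delta(-0.055,0.102,0.001))
cv2.imwrite("pics/w13.png",p[:,:,::-1])
for r in spot_in("wrist","stone3_center"): print(r, tray(atz(i,[r["pixel"][::-1]],.037)))
```

```text
t 10.65 tray [[-0.0558  0.1051]] z 0.0606 F [ 0.9 -0.8  0.8] w 0.0003
t 10.7 tray [[-0.0553  0.1039]] z 0.0605 F [-0.2  0.1  0.2] w 0.0007
(array([0.012, 0.074, 2.381]), array([ 0.01, -0.02, -0.25]))
{'pixel': [216.1, 353.4], 'score': 0.79} [[-0.00821654  0.10868478]]
```

View pics/w13.png

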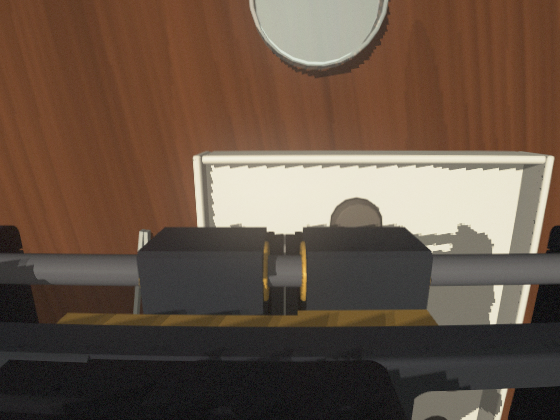

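{"method": "carry_out", "body": {"deltas": [[1,0,0.04,1,0,0,0],[1,0,0.04,2,0,0,0],[1,0,0.04,2.37,0,0,0],[1,0.2,0.04,2.37,0,0,0],[1,0.6,0.04,2.37,0,0,0],[1,0.9,0.04,2.37,0,0,0],[1,1.2,0.04,2.37,0,0,0],[1,1.5,0.04,2.37,0,0,0]]}}

```text
time: 11.55
position: [0.5446, 0.1036, 0.0019]
tool_rot: [0.996, -0.086, 0.001, -0.0]
ft_force: [-0.8, 0.3, 1.6]
grip_width: 0.0008
```

Run:
```python
from h import *
p,d=camera("wrist");i=camera_info("wrist");state();print(delta(0.062,0.103,0.001))
cv2.imwrite("pics/w14.png",p[:300,:,::-1])
```

```text
t 11.6 tray [[-0.0144  0.1018]] z 0.0019 F [ 0.3 -0.3  1.5] w 0.0005
(array([ 3.055, -0.072,  0.048]), array([-0.03, -0.2 , -0.43]))
```

View pics/w14.png

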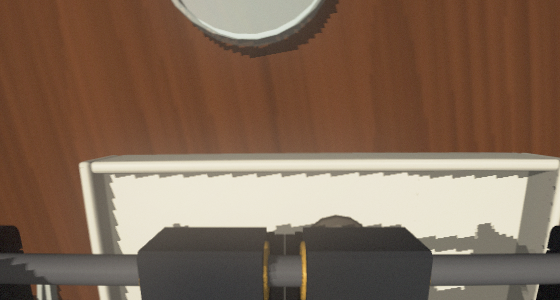

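{"method": "carry_out", "body": {"deltas": [[1,0.4,-0.02,0.04,0,0,0],[1,0.8,-0.05,0.04,0,0,0],[1,1.2,-0.05,0.04,0,0,0],[1,1.6,-0.05,0.04,0,0,0],[1,2,-0.05,0.04,0,0,0],[1,2.3,-0.05,0.04,0,0,0],[1,2.6,-0.05,0.04,0,0,0],[1,2.9,-0.05,0.04,0,0,0]]}}

```text
time: 12.4
position: [0.6154, 0.0924, -0.0]
tool_rot: [0.996, -0.086, -0.0, 0.0]
ft_force: [0.1, 0.3, -0.2]
grip_width: 0.0004
```

{"method": "carry_out", "body": {"deltas": [[1,0.2,0,0,0,0,0],[1,0.2,0,0,0,0,0],[1,-0.4,0,0,0,0,0],[1,-0.6,0,-1.5,0,0,0],[1,-1.5,0,-3.5,0,0,0],[1,-3,0,-5.5,0,0,0],[1,-5,1,-7,0,0,0],[1,-6.5,1.5,-7,0,0,0]]}}

```text
time: 13.2
position: [0.4674, 0.0866, 0.1725]
tool_rot: [0.996, -0.086, 0.004, -0.0]
ft_force: [0.5, -0.7, 0.3]
grip_width: 0.0008
```

Run:
```python
from h import *
state()
p,d=camera("side");cv2.imwrite("pics/s15.png",cv2.resize(p[130:300,190:390,::-1],None,fx=3.5,fy=3.5))
p,d=camera("top");cv2.imwrite("pics/t15.png",cv2.resize(p[110:310,180:400,::-1],None,fx=3,fy=3))
```

```text
t 13.2 tray [[-0.0894  0.0722]] z 0.1725 F [ 0.5 -0.7  0.3] w 0.0008
```

View pics/s15.png

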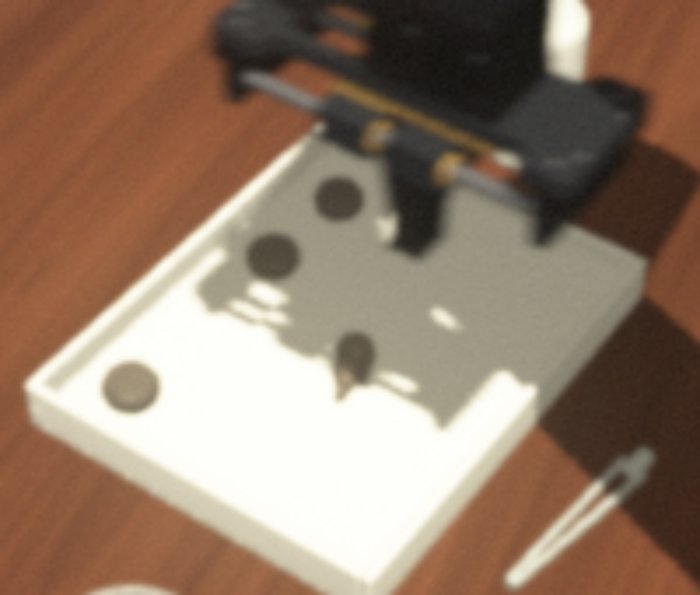

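View pics/t15.png

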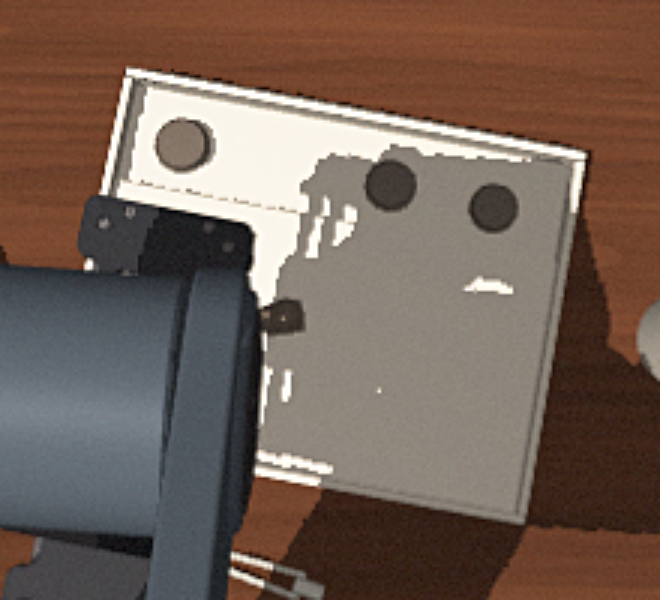

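Run:
```python
from h import *
p,d=camera("top");i=camera_info("top")
for c,r in [(241,158),(310,172),(344,179)]:
    ww=[world(i,[(c+a,r+b)],[d[r+b,c+a]])[0] for a in range(-5,6) for b in range(-5,6)]
    ww=np.array(ww); A=np.c_[ww[:,:2]-ww[:,:2].mean(0),np.ones(len(ww))]
    print(tray(ww.mean(0)).round(4),"top z",np.median(ww[:,2]).round(4),"slope",np.linalg.lstsq(A,ww[:,2],rcond=None)[0][:2].round(3))
print([(r["pixel"],r["score"]) for t in ("shell_center","forceps","bottle","dish") for r in spot_in("top",t)[:1]])
i=camera_info("side");camera("side")
for r in spot_in("side","shell_center"): print(r["pixel"],tray(atz(i,[r["pixel"][::-1]],.033)).round(4))
```

```text
[[0.0829 0.104 ]] top z 0.0261 slope [-0.025 -0.014]
[[ 0.0806 -0.0312]] top z 0.0256 slope [0.005 0.022]
[[ 0.0778 -0.097 ]] top z 0.0262 slope [-3.084  2.341]
[([212.6, 275.1], 0.68), ([305.5, 282.2], 0.55), ([219.8, 413.6], 0.86), ([186.3, 161.7], 0.61)]
[230.6, 289.5] [[-0.012   0.0226]]
```

{"method": "carry_out", "body": {"deltas": [[1,0,0,0,0,0,0],[1,0,0,0,0,0,0],[1,0,0,0,0,0,0]]}}

```text
time: 13.95
position: [0.466, 0.0867, 0.1693]
tool_rot: [0.996, -0.086, -0.0, 0.0]
ft_force: [0.5, 0.6, -1.2]
grip_width: 0.0004
```

```bash
python3 -c "
from h import *
state(); print(hand_in())"
```

```text
t 13.95 tray [[-0.0908  0.072 ]] z 0.1693 F [ 0.5  0.6 -1.2] w 0.0004
the job is handed in; nothing more can be done
None
```

All three stones are in the trough. I pushed each one over the step with the closed fingertips, and the job was handed in at about 14 s with the arm clear of everything.

**Stones:** The last top view put them at tray x 83, 81 and 78 mm and y 104, -31 and -97 mm. Their upper faces are at about 26 mm, so they lie flat on the floor. The tilt fit was near zero for two stones. For the third it was spoiled by bad depth pixels, but its median height matches the others.

**Shell, forceps, bottle and dish:**
- No push passed within reach of any of them, and I felt no contact force.
- The shell's last side-camera position was about 5 mm from its first. The spotter is noisy, so I read that as measurement error, but it doesn't prove the shell stayed exactly still.
- The forceps and dish were partly hidden by the arm in the last top view, so their spotted pixels (shifted by about 12 and 19) could not confirm their positions. The bottle's pixel was unchanged.

**Tip height disagreement:** The first push went over its stone without touching it. The closed fingers really end about 25 mm above the reported TCP. I corrected for that by commanding z near 0.001, and then all three pushes worked.

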